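# Shut off the tagged air valve under the sliding cover of the manifold box

### The job

The air line on the tagged valve has to be shut off. With closed fingertips only, push the sheet-metal cover of the air manifold box all the way back by its upturned lip, push the lever that carries the round tag clockwise through its quarter turn until it is against its stop, crosswise to its pipe, and then push the cover fully closed again. Never take the lip or the lever between the fingers, leave the other two levers open, and do not disturb the loose things beside the box.

Things in the scene. Friction and masses are not known exactly. Their poses are not given: they have to be found in the camera images.
- riser: Plywood bench riser, a fixed shelf 300 (x) x 560 mm (y) on four feet, top face 66 mm above the bench; origin: centre of its footprint, on the bench. It stands over scrap and carries the box and the loose things. Place and yaw vary.
- manifold_box: Grey sheet-metal box screwed to the riser, 225 (x) x 290 (y) x 60 mm high. Origin: centre of its underside (66 mm above the bench); z up; -x is its front, +y its left. Three outlet couplings stick out 27 mm in front, up to 40 mm above the origin. Guide channels on top, left and right, reach up to 71 mm. A gauge on its right side, near the back, reaches 52 mm out and 78 mm up.
- cover (a joint): Sliding sheet-steel cover, 112 x 280 x 3 mm, top face 63 mm above the box's origin, held down in the guides. Value in m along the box's +x: 0 = closed (valve well covered), 0.105 = all the way back on its stop, lying over the box's closed rear deck. Starts at 0 to 0.010. Stays where it is left; about 3 N moves it.
- cover_lip (a point): Middle of the cover's upturned lip, 8.5 mm behind the cover's front edge: an upright strip 5 mm thick (x), 160 mm long (y), its top edge 10 mm above this point, the cover's face 9 mm below it. Axes as the box's; it moves with the cover.
- handle_tagged (a joint): Lever of the tagged valve, rad: 0 = open (along its pipe, pointing to the box's front), 1.571 = shut (on its stop, pointing to the box's left, +y). Grows clockwise seen from above. Starts at 0 to 0.12. Stays where it is left; about 4 N, pushed squarely 50 mm from the pivot, moves it.
- tagged_pivot (a point): On the turning axis of the tagged lever at mid height, 47 mm above the box's origin; x axis along the lever to its free end, z up. The valves stand in the well 80 mm apart: pivots at box x = -35, y = -90, -10 and +70 mm; which is tagged varies, unseen until the cover is back. The well spans box x -108 to -8, y -141 to 141, walls 13 mm above this point. Pipes and valve bodies end 5 mm below it.
- tagged_end (a point): Same axes as tagged_pivot, 50 mm from the pivot along the tagged lever, mid width and height. The lever is a straight black-sleeved bar 13 mm wide and 10 mm high (5 mm above and below this point), its free end 62 mm from the pivot. Its mark: a flat round metal tag, 32 mm across, on top of the lever, centred 24 mm from the pivot, top 7 mm above this point.
- handle_plain_a (a joint): Lever of one of the other two valves, same shape but without a tag; same meaning of its value. To be left open; starts between 0 and 0.12.
- handle_plain_b (a joint): Lever of the last valve, also without a tag; same meaning of its value. To be left open; starts between 0 and 0.12.
- plain_a_pivot (a point): On the axis of lever plain_a, as tagged_pivot.
- plain_b_pivot (a point): On the axis of lever plain_b, as tagged_pivot.
- tape_white: Loose roll of white tape, 62 mm across, 20 mm high, lying left of the box on the riser; leave alone.
- heat_sink: Loose finned aluminium heat sink, 42 x 50 x 20 mm, left of the box on the riser towards the back; leave alone.
- screwdriver_blue: Loose blue-handled screwdriver, 152 mm long, 26 mm thick, lying right of the box on the riser; leave alone.
- flux_tin: Loose round tin with a tan lid, 59 mm across, 46 mm high, right of the box on the riser behind the screwdriver; leave alone.

How it is judged:
By the outcome, as a careful person would: the job done as asked, in the order asked, and still so for the second after the job is handed in, with the robot touching nothing.
It also fails if it takes over 53 s, if anything falls off the work surface, if the arm or the gripper's body presses on something with over 40 N, if the wrist force passes 120 N, or if a joint passes its speed limit or range.

### The arm

A 6-joint arm with a two-finger parallel gripper is mounted at the origin on a cart in front of the work surface, level with it; the furniture and walls round the work are solid. World frame = base frame: x ahead of the robot, y to its left, z up, the work surface at z = 0. Lengths are in m, angles in rad, forces in N, time in s.
With the tool pointing down it reaches from about 0.25 to 0.775 m from the base axis. Payload 4 kg.
Tool frame: the origin (TCP) lies at the very end of the fingers, on their centre line; the grasp point (between the pads) lies 19 mm behind it (robot.hold_point_z is the distance from the TCP to the grasp point, in m); z points along the fingers, y is the line along which they close (so a half turn about z gives the same grasp; the last joint's range is limited). The gripper opens to 94 mm and grips with 3 to 60 N. Pads are 16 mm wide; open, the fingers measure 119 mm over their backs; the gripper's body (75 mm by 177 mm) begins 78 mm behind the grasp point.
Start: joints at [1.174, 0.087, 1.371, -0, 1.684, -0.103], TCP at [0.159, 0.526, 0.206] pointing down, gripper open.
Joint ranges: [-3.1, 3.1], [-0.76, 2.03], [0.27, 2.55], [-1.08, 4.22], [0.17, 2.65], [-2.57, 2.57]. Speed limits (rad/s): [2.79, 2.79, 3.14, 3.14, 3.14, 3.14].

### API

Orientations are given as [roll, pitch, yaw] about the fixed x, y, z axes, in that order (R = Rz(yaw) Ry(pitch) Rx(roll)).
In Python, from bench import robot gives the robot as it stands.
- The arm moves only by the tool carry_out, never from a script. Its argument "steps" is a list of rows, each a list of 3 entries, a list of its own where there are three numbers: the shift along the tool's x, y, z in m, then the turn about the tool's z in units of 10 degrees (1.0 is 10 degrees), then the closure, from -1 (fully open) to 1 (shut). In form: [[[tx, ty, tz], roll, jaw], ...]. A call has 1 to 10 rows; each row is the pose to reach, as a shift and turn from the pose commanded when the call began, along the tool's axes at that moment; what a row does not reach only later rows make up. A row lasts 1/8 s, in which the tool goes at most 62.5 mm and 10.7 degrees, less where a joint would pass 70% of its speed; a pose out of reach is approached as far as the arm can. A call with a gripper value outside its range is refused whole. The fingers move at their own pace and stop on an object; the grip force is fixed at half the most. Time passes only in rows, so rows that repeat a pose let the fingers close. It gives the time, the measured TCP pose, the force, the opening and the grip force at its end, in the units of the state.
- robot.get_obs(): the state, without advancing time (a new reading comes with each control period).
- robot.snapshot(name): name is "scene" or "top"; returns a dict with "image" (480x640x3 uint8, red, green, blue), "z_map" (480x640 float32, m along the optical axis (not along the pixel's ray), 0 where there is no reading), "mtx" (3x3 intrinsics, pixels), "D" ([k1, k2, p1, p2, k3] as OpenCV has them; the pictures are not rectified), "R" (3x3) and "t" (3): a world point X has camera coordinates R X + t. Camera axes: x right, y down, z forward; pixel columns grow to the right and rows downward; lengths in m; the calibration is good to about 2 mm. A picture is of the moment at which its call begins.
- robot.close_job(): hands the job in; it is judged then, once.
The state is a dict: "time": time; "joint_positions": joint angles; "qvel": joint speeds; "joint_torque": joint torques, N m; "tool_pos": TCP position; "ee_rot": TCP orientation; "wrist_force": force on the tool from outside, world axes, zero at the start; "wrist_torque": the same for the moment, N m; "width": finger opening in m; "finger_force": force on a finger pad.
Only numpy, scipy, OpenCV 4.12 (cv2) and the standard library are available. Lean on these libraries where they do the work, as an engineer would, in place of code of your own. Each camera call takes 0.05 s, during which the arm holds its last target. There are 200 camera calls.

## Working session

There is one attempt and no reset: what is moved stays moved. The work goes in short steps, Python scripts to look and compute and a tool call to move; the robot and the scene stay as the last step left them, time stands still between calls to the robot, and variables do not carry over. Pictures are saved under pics/ and viewed, at most 10 in all, crops included, and the job is handed in when it is done.

Besides the shell and the picture viewer there is one more tool, called after "Call:" as name([rows], argument=value, ...), one row to a line, values as JSON. carry_out: Moves the arm, as the interface text tells. Its arguments: {"type":"object","properties":{"steps":{"type":"array","items":{"type":"array"}}},"required":["steps"]}

```bash
mkdir -p pics; python3 - <<'E'
from bench import robot
import numpy as np,cv2
for n in("top","scene"):
    s=robot.snapshot(n); cv2.imwrite(f"pics/{n}0.png",s["image"][:,:,::-1]); np.savez(f"{n}0.npz",**s)
    print(n,s["mtx"],s["D"],s["R"],s["t"])
o=robot.get_obs(); print({k:np.round(v,3) for k,v in o.items()})
E
```

```text
top [[553.13950365   0.         312.56387701]
 [  0.         553.13950365 238.08203553]
 [  0.           0.           1.        ]] [-0.01732427  0.          0.          0.          0.        ] [[-0.02472852 -0.9996689   0.00711214]
 [-0.99318187  0.02375608 -0.11412899]
 [ 0.11392224 -0.00988589 -0.99344048]] [-0.10673358  0.62409181  1.01779191]
scene [[607.88181262   0.         307.78142898]
 [  0.         607.88181262 233.14186286]
 [  0.           0.           1.        ]] [-0.03649764  0.          0.          0.          0.        ] [[ 0.82697059 -0.56209273 -0.01309259]
 [-0.27630737 -0.38601237 -0.88014129]
 [ 0.48966712  0.73146854 -0.47453124]] [-0.54379774  0.22730203  0.945922  ]
{'time': np.float64(0.1), 'joint_positions': array([ 1.174,  0.088,  1.372, -0.   ,  1.684, -0.103]), 'qvel': array([ 0.002, -0.002, -0.003, -0.   , -0.001,  0.   ]), 'joint_torque': array([ 3.0000e-03, -3.4125e+01, -3.0330e+01,  7.2000e-02,  3.0000e-02,
       -0.0000e+00]), 'tool_pos': array([0.159, 0.526, 0.204]), 'ee_rot': array([-3.14 , -0.   ,  2.848]), 'wrist_force': array([-0.039, -0.239, -0.508]), 'wrist_torque': array([-0.009, -0.005, -0.055]), 'finger_force': np.float64(0.0), 'width': np.float64(0.094)}
```

View pics/top0.png

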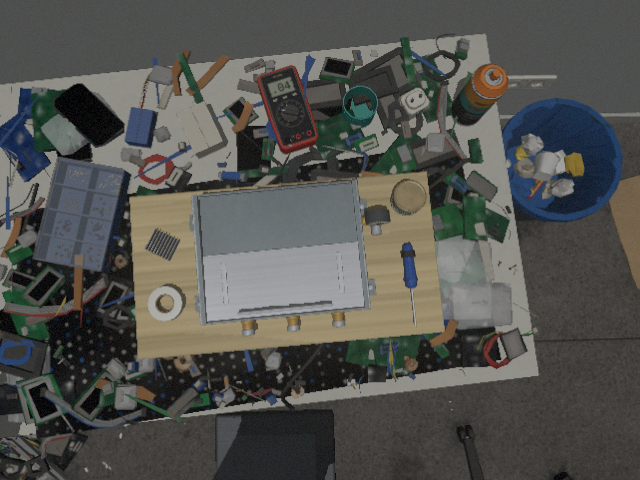

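View pics/scene0.png

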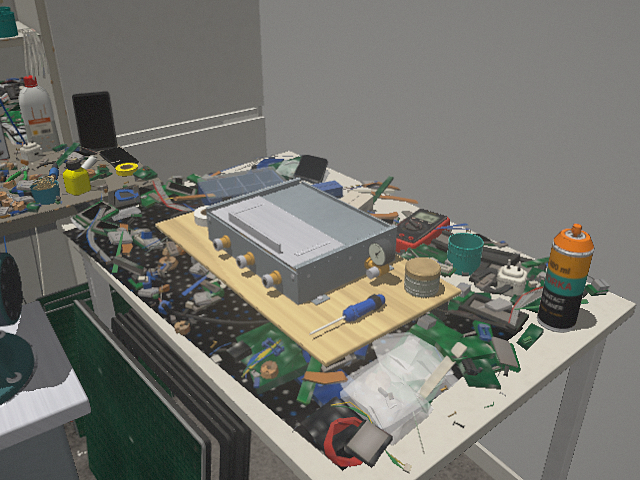

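The top view shows the box with corners near (196,196), (360,182), (367,308), (205,322). The lip runs from (240,311) to (332,301), the tape is at (165,303), the heat sink at (162,243), the tin at (408,197) and the screwdriver at (410,280). The scene view shows the lip on the front edge of the cover and the gauge on the box's right side.

```bash
cat > h.py <<'E'
import numpy as np,cv2
def world(s):
    h,w=s["z_map"].shape
    u,v=np.meshgrid(np.arange(w),np.arange(h))
    p=cv2.undistortPoints(np.stack([u,v],-1).reshape(-1,1,2).astype(np.float64),s["mtx"],s["D"]).reshape(h,w,2)
    z=s["z_map"].astype(float)
    c=np.dstack([p[...,0]*z,p[...,1]*z,z])
    return (c-s["t"])@s["R"]   # R^T(c-t)
def pix(s,X):
    return cv2.projectPoints(np.atleast_2d(X).astype(float),cv2.Rodrigues(s["R"])[0],s["t"],s["mtx"],s["D"])[0].reshape(-1,2)
E
python3 - <<'E'
from h import *
s=np.load("top0.npz");W=world(s);Z=W[...,2]
ok=s["z_map"]>0
m=((Z>.115)&(Z<.155)&ok).astype(np.uint8); m[:,:185]=0;m[:170]=0;m[345:]=0;m[:,380:]=0
n,l,st,_=cv2.connectedComponentsWithStats(cv2.morphologyEx(m,cv2.MORPH_OPEN,np.ones((5,5))))
i=1+st[1:,4].argmax();P=W[l==i]
print(st[i],np.median(P[:,2]))
r=cv2.minAreaRect(P[:,:2].astype(np.float32));print(r,cv2.boxPoints(r))
mr=((Z>.055)&(Z<.075)&ok);mr[:,:125]=0;mr[:,445:]=0;mr[:165]=0;mr[365:]=0
n,l,st,_=cv2.connectedComponentsWithStats(cv2.morphologyEx(mr.astype(np.uint8),cv2.MORPH_OPEN,np.ones((5,5))))
i=1+st[1:,4].argmax();r=cv2.minAreaRect(W[l==i][:,:2].astype(np.float32));print("riser",r,np.median(W[l==i][:,2]))
lip=np.zeros_like(m,bool);lip[292:322,230:342]=1
Q=W[lip&(Z>.140)&(Z<.16)];print("lip",len(Q),Q.mean(0),cv2.minAreaRect(Q[:,:2].astype(np.float32)))
vx=cv2.fitLine(Q[:,:2].astype(np.float32),cv2.DIST_HUBER,0,.01,.01).ravel();print(vx)
# edges of box by pixel
for u,v in [(230,250),(300,220),(330,280)]:print(W[v,u])
E
```

```text
[  191   180   179   144 21338] 0.12854379073842667
((0.5887362957000732, -0.06342951953411102), (0.22480301558971405, 0.29121848940849304), 3.933441638946533) [[ 0.46661115  0.07412626]
 [ 0.486588   -0.21640624]
 [ 0.71086144 -0.2009853 ]
 [ 0.6908846   0.0895472 ]]
riser ((0.5721779465675354, -0.06924355030059814), (0.3004271984100342, 0.5626331567764282), 3.612340211868286) 0.06658611166870226
lip 284 [ 0.49010142 -0.07074913  0.1482386 ] ((0.49002254009246826, -0.07008347660303116), (0.004989958833903074, 0.15811218321323395), 4.060485363006592)
[ 0.07012635 -0.9975381   0.49010143 -0.07074913]
[0.59375656 0.02305865 0.12446874]
[ 0.64339168 -0.09981217  0.12561924]
[ 0.53731936 -0.14918351  0.12878989]
```

Call:
carry_out([
  [[-0.04, -0.044, 0], 0, 1],
  [[-0.08, -0.088, 0], -0.4, 1],
  [[-0.12, -0.132, 0], -0.8, 1],
  [[-0.16, -0.176, 0], -1.2, 1],
  [[-0.2, -0.22, 0], -1.6, 1],
  [[-0.24, -0.264, 0], -2.08, 1],
  [[-0.28, -0.308, 0], -2.08, 1],
  [[-0.32, -0.352, 0], -2.08, 1],
  [[-0.36, -0.396, 0], -2.08, 1],
  [[-0.4, -0.44, 0], -2.08, 1],
])

```text
time: 1.35
tool_pos: [0.415, -0.0124, 0.2052]
ee_rot: [3.141, 0.0, -3.073]
wrist_force: [1.3, 0.7, 0.9]
width: 0.0006
finger_force: 0.0
```

```bash
cat >> h.py <<'E'
C=np.array([.5887,-.0634]);YB=.0687
def rz(a):return np.array([[np.cos(a),-np.sin(a)],[np.sin(a),np.cos(a)]])
def box(p): return rz(YB).T@(np.asarray(p)[:2]-C)
def state(robot):
    o=robot.get_obs();p=o["tool_pos"]
    print("t",round(o["time"],2),"box xy",box(p).round(4),"z",p[2].round(4),"yaw-box deg",np.degrees(o["ee_rot"][2]-YB).round(2),o["ee_rot"].round(3),"F box",(rz(YB).T@o["wrist_force"][:2]).round(1),o["wrist_force"][2].round(1),"w",o["width"].round(4))
    return o
def shift(o,bx,by,z):
    yaw=o["ee_rot"][2];d=C+rz(YB)@[bx,by]-o["tool_pos"][:2]
    x=np.array([np.cos(yaw),np.sin(yaw)]);y=np.array([np.sin(yaw),-np.cos(yaw)])
    print("shift",(d@x).round(4),(d@y).round(4),(o["tool_pos"][2]-z).round(4))
E
python3 - <<'E'
from h import *
from bench import robot
o=state(robot);shift(o,-.14,0,.134)
E
```

```text
Traceback (most recent call last):
  File "h.py", line 16, in state
    print("t",round(o["time"],2),"box xy",box(p).round(4),"z",p[2].round(4),"yaw-box deg",np.degrees(o["ee_rot"][2]-YB).round(2),o["ee_rot"].round(3),"F box",(rz(YB).T@o["wrist_force"][:2]).round(1),o["wrist_force"][2].round(1),"w",o["width"].round(4))
                                                                                                                                                                                                                                        ^^^^^^^^^^^^^^^^
AttributeError: 'float' object has no attribute 'round'
```

Call:
carry_out([
  [[-0.015, -0.032, 0.01], 0, 1],
  [[-0.03, -0.063, 0.04], 0, 1],
  [[-0.03, -0.063, 0.071], 0, 1],
  [[-0.03, -0.063, 0.071], 0, 1],
  [[-0.05, -0.063, 0.071], 0, 1],
  [[-0.06, -0.063, 0.071], 0, 1],
  [[-0.07, -0.063, 0.071], 0, 1],
  [[-0.08, -0.063, 0.071], 0, 1],
])

```text
time: 2.35
tool_pos: [0.499, -0.0677, 0.1352]
ee_rot: [-3.141, -0.0, -3.072]
wrist_force: [-3.6, 0.4, 2.1]
width: 0.0004
finger_force: 1.7
```

```bash
sed -i 's/o\["wrist_force"\]\[2\].round(1)/round(float(o["wrist_force"][2]),1)/; s/o\["width"\].round(4)/round(float(o["width"]),4)/; s/p\[2\].round(4)/round(float(p[2]),4)/; s/(o\["tool_pos"\]\[2\]-z).round(4)/round(float(o["tool_pos"][2]-z),4)/' h.py
python3 - <<'E'
from h import *
from bench import robot
o=state(robot);shift(o,-.014,0,.134)
E
```

```text
t 2.35 box xy [-0.0898  0.0019] z 0.1352 yaw-box deg -179.95 [-3.141 -0.    -3.072] F box [-3.5  0.7] 2.1 w 0.0004
shift -0.0758 -0.002 0.0012
```

Call:
carry_out([
  [[-0.015, -0.001, 0], 0, 1],
  [[-0.03, -0.002, 0], 0, 1],
  [[-0.045, -0.002, 0], 0, 1],
  [[-0.06, -0.002, 0], 0, 1],
  [[-0.07, -0.002, 0], 0, 1],
  [[-0.075, -0.002, 0], 0, 1],
  [[-0.078, -0.002, 0], 0, 1],
  [[-0.081, -0.002, 0], 0, 1],
])

```text
time: 3.35
tool_pos: [0.5796, -0.0642, 0.1341]
ee_rot: [3.141, -0.001, -3.072]
wrist_force: [-3.3, 2.1, -0.8]
width: 0.0003
finger_force: 1.5
```

```bash
python3 - <<'E'
from h import *
from bench import robot
o=state(robot)
E
```

```text
t 3.35 box xy [-0.0092 -0.0002] z 0.1341 yaw-box deg -179.98 [ 3.141e+00 -1.000e-03 -3.072e+00] F box [-3.1  2.3] -0.8 w 0.0003
```

Keep pushing in 2 mm steps until the stop shows up in the force.

Call:
carry_out([
  [[-0.002, 0, 0], 0, 1],
  [[-0.004, 0, 0], 0, 1],
  [[-0.004, 0, 0], 0, 1],
])

```text
time: 3.72
tool_pos: [0.5797, -0.0642, 0.1341]
ee_rot: [3.141, -0.01, -3.073]
wrist_force: [-13.4, 1.5, 3.9]
width: 0.0008
finger_force: 6.4
```

The cover is on its back stop: force rose to 13 N with no more motion. Now I retract and look into the well.

Call:
carry_out([
  [[0.012, 0, 0], 0, 1],
  [[0.02, 0, -0.04], 0, 1],
  [[0.07, 0, -0.08], 0, 1],
  [[0.13, 0, -0.1], 0, 1],
  [[0.18, 0, -0.1], 0, 1],
  [[0.21, 0, -0.1], 0, 1],
  [[0.21, 0, -0.1], 0, 1],
])

```text
time: 4.6
tool_pos: [0.3742, -0.0793, 0.236]
ee_rot: [-3.138, 0.006, -3.074]
wrist_force: [-0.5, -0.2, -0.1]
width: 0.0006
finger_force: 0.0
```

```bash
python3 - <<'E'
from h import *
from bench import robot
o=state(robot)
s=robot.snapshot("top"); np.savez("top1.npz",**s)
cv2.imwrite("pics/top1.png",cv2.resize(s["image"][180:350,185:385,::-1],None,fx=3,fy=3,interpolation=cv2.INTER_CUBIC))
W=world(s);Z=W[...,2]
lip=(Z>.139)&(Z<.16);lip[:,:225]=0;lip[:,345:]=0;lip[:200]=0;lip[300:]=0
Q=W[lip];print("lip box",len(Q),box(np.median(Q,0)))
for y in(-.09,-.01,.07): print(y,pix(s,np.append(C+rz(YB)@[-.035,y],.118)),pix(s,np.append(C+rz(YB)@[-.085,y],.118)))
E
```

```text
t 4.6 box xy [-0.2151 -0.0012] z 0.236 yaw-box deg -180.08 [-3.138  0.006 -3.074] F box [-0.5 -0.2] -0.1 w 0.0006
lip box 313 [ 3.57755180e-04 -9.08385623e-06]
-0.09 [[333.06251999 267.16330406]] [[335.86649664 295.81490206]]
-0.01 [[287.41702871 271.420187  ]] [[289.96296455 300.13770751]]
0.07 [[241.65688335 275.68035148]] [[243.94293104 304.45698243]]
```

View pics/top1.png

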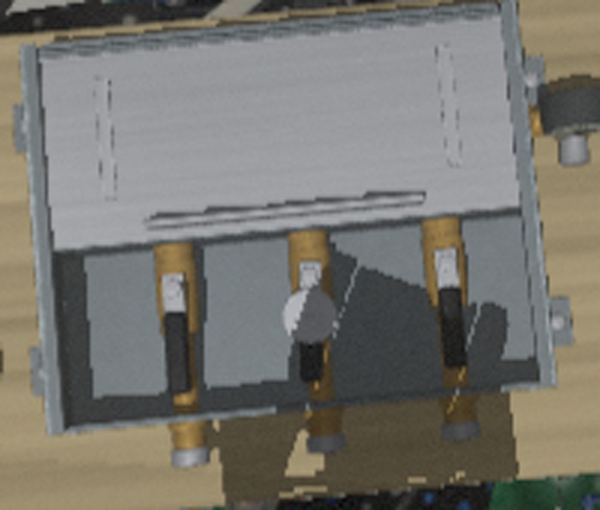

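The tagged lever is the middle one: the disc is at crop (308,313), its lever tip at (312,380). The plain levers at (177,350) and (453,325) are both open. The cover lip is at box x = 0.000, so it is fully back. I descend on the right-hand side of the middle lever.

Call:
carry_out([
  [[-0.05, -0.02, 0.02], 0, 1],
  [[-0.1, -0.042, 0.05], 0, 1],
  [[-0.13, -0.042, 0.08], 0, 1],
  [[-0.13, -0.042, 0.09], 0, 1],
  [[-0.13, -0.042, 0.11], 0, 1],
  [[-0.13, -0.042, 0.123], 0, 1],
  [[-0.13, -0.042, 0.123], 0, 1],
])

```text
time: 5.52
tool_pos: [0.5063, -0.1112, 0.1109]
ee_rot: [3.141, -0.001, -3.072]
wrist_force: [-0.1, 0.7, -0.2]
width: 0.0006
finger_force: 0.0
```

```bash
python3 - <<'E'
from h import *
from bench import robot
o=state(robot); b=box(o["tool_pos"]);r,d=.05,.019
for a in(0,5,10,20,30,40,50,60,70,80,90,93):
    t=np.radians(a);P=np.array([-.035-r*np.cos(t)-d*np.sin(t),-.01+r*np.sin(t)-d*np.cos(t)])-b
    print(a,"tx",round(-P[0],4),"ty",round(P[1],4))
E
```

```text
t 5.53 box xy [-0.0855 -0.042 ] z 0.1109 yaw-box deg -179.97 [ 3.141e+00 -1.000e-03 -3.072e+00] F box [-0.1  0.7] -0.2 w 0.0006
0 tx -0.0005 ty 0.013
5 tx 0.001 ty 0.0175
10 tx 0.002 ty 0.022
20 tx 0.003 ty 0.0313
30 tx 0.0023 ty 0.0406
40 tx 0.0 ty 0.0496
50 tx -0.0038 ty 0.0581
60 tx -0.009 ty 0.0658
70 tx -0.0155 ty 0.0725
80 tx -0.0231 ty 0.078
90 tx -0.0315 ty 0.082
93 tx -0.0341 ty 0.083
```

Call:
carry_out([
  [[0, 0.01, -0.001], 0, 1],
  [[0.001, 0.0175, -0.001], 0.5, 1],
  [[0.002, 0.022, -0.001], 1, 1],
  [[0.003, 0.027, -0.001], 1.5, 1],
  [[0.003, 0.031, -0.001], 2, 1],
  [[0.003, 0.036, -0.001], 2.5, 1],
  [[0.002, 0.041, -0.001], 3, 1],
  [[0.001, 0.045, -0.001], 3.5, 1],
  [[0, 0.05, -0.001], 4, 1],
  [[0, 0.05, -0.001], 4, 1],
])

```text
time: 6.78
tool_pos: [0.5044, -0.0621, 0.1144]
ee_rot: [3.142, 0.004, 2.514]
wrist_force: [0.2, -3.5, 2.4]
width: 0.0005
finger_force: 1.8
```

```bash
python3 - <<'E'
from h import *
from bench import robot
o=state(robot); b=box(o["tool_pos"]);r,d=.05,.019
y=o["ee_rot"][2]-YB;X=np.array([np.cos(y),np.sin(y)]);Y=np.array([np.sin(y),-np.cos(y)])
for a in(40,50,60,70,80,90,93):
    t=np.radians(a);P=np.array([-.035-r*np.cos(t)-d*np.sin(t),-.01+r*np.sin(t)-d*np.cos(t)])-b
    print(a,"tx",round(P@X,4),"ty",round(P@Y,4))
s=robot.snapshot("top");cv2.imwrite("pics/top2.png",cv2.resize(s["image"][180:350,185:385,::-1],None,fx=2,fy=2))
E
```

```text
t 6.78 box xy [-0.084   0.0071] z 0.1144 yaw-box deg 140.11 [3.142 0.004 2.514] F box [-0.  -3.5] 2.4 w 0.0005
40 tx 0.0015 ty -0.0006
50 tx 0.004 ty 0.0084
60 tx 0.005 ty 0.0177
70 tx 0.0043 ty 0.027
80 tx 0.002 ty 0.036
90 tx -0.0019 ty 0.0445
93 tx -0.0033 ty 0.0469
```

View pics/top2.png

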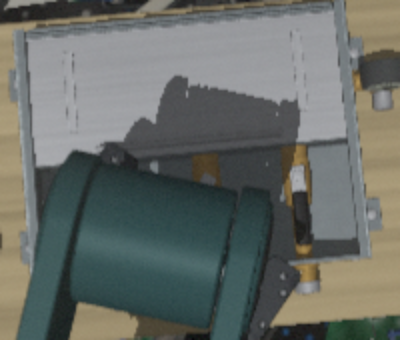

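The gripper hides the middle lever (crop about (160,230)). The right plain lever is untouched at (303,205). The push force of 3.5 N is as expected, so I continue the arc.

Call:
carry_out([
  [[0.003, 0.004, 0.001], 0.5, 1],
  [[0.004, 0.0085, 0.002], 1, 1],
  [[0.005, 0.013, 0.002], 1.5, 1],
  [[0.005, 0.018, 0.002], 2, 1],
  [[0.005, 0.022, 0.002], 2.5, 1],
  [[0.004, 0.027, 0.002], 3, 1],
  [[0.003, 0.031, 0.002], 3.5, 1],
  [[0.002, 0.036, 0.002], 4, 1],
  [[0, 0.04, 0.002], 4.5, 1],
  [[0, 0.04, 0.002], 4.5, 1],
])

```text
time: 8.07
tool_pos: [0.5285, -0.0299, 0.1136]
ee_rot: [3.137, 0.003, 1.728]
wrist_force: [-1.3, -2.7, 6.9]
width: 0.0004
finger_force: 3.5
```

```bash
python3 - <<'E'
from h import *
from bench import robot
o=state(robot); b=box(o["tool_pos"]);r,d=.05,.019
y=o["ee_rot"][2]-YB;X=np.array([np.cos(y),np.sin(y)]);Y=np.array([np.sin(y),-np.cos(y)])
for a in(85,90,93,96):
    t=np.radians(a);P=np.array([-.035-r*np.cos(t)-d*np.sin(t),-.01+r*np.sin(t)-d*np.cos(t)])-b
    print(a,"tx",round(P@X,4),"ty",round(P@Y,4))
E
```

```text
t 8.07 box xy [-0.0578  0.0375] z 0.1136 yaw-box deg 95.07 [3.137e+00 3.000e-03 1.728e+00] F box [-1.5 -2.6] 6.9 w 0.0004
85 tx 0.0007 ty -0.0004
90 tx 0.0021 ty 0.004
93 tx 0.0028 ty 0.0067
96 tx 0.0033 ty 0.0095
```

The upward force of 7 N is odd, so I back off and look before finishing the stroke.

Call:
carry_out([
  [[0, -0.008, 0], 0, 1],
  [[0, -0.012, 0], 0, 1],
  [[0, -0.012, -0.03], 0, 1],
  [[0, -0.05, -0.07], 0, 1],
  [[0, -0.1, -0.1], 0, 1],
  [[0, -0.15, -0.1], 0, 1],
  [[0, -0.15, -0.1], 0, 1],
])

```text
time: 8.95
tool_pos: [0.3767, -0.0523, 0.2107]
ee_rot: [3.14, 0.0, 1.726]
wrist_force: [1.3, -1.0, -0.2]
width: 0.0004
finger_force: 0.0
```

```bash
python3 - <<'E'
from h import *
from bench import robot
o=state(robot)
s=robot.snapshot("top"); np.savez("top3.npz",**s)
cv2.imwrite("pics/top3.png",cv2.resize(s["image"][180:350,185:385,::-1],None,fx=3,fy=3,interpolation=cv2.INTER_CUBIC))
E
```

```text
t 8.95 box xy [-0.2107  0.0257] z 0.2107 yaw-box deg 94.98 [3.14  0.    1.726] F box [ 1.2 -1. ] -0.2 w 0.0004
```

View pics/top3.png

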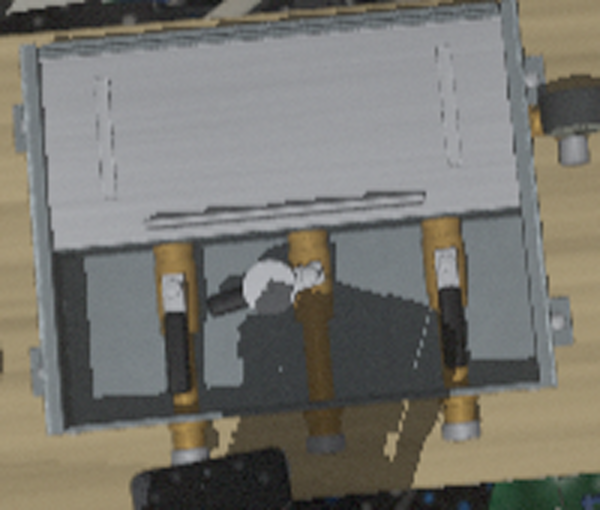

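The tagged lever now points left at about 79° (tip at crop (210,305)), so it is about 11° short because the fingers are thinner than I assumed. Both plain levers are unchanged. I go in again and push it to its stop.

Call:
carry_out([
  [[0, 0.06, 0], 0.5, 1],
  [[0, 0.11, 0.03], 0.5, 1],
  [[0, 0.136, 0.065], 0.5, 1],
  [[0, 0.136, 0.085], 0.5, 1],
  [[0, 0.136, 0.099], 0.5, 1],
  [[0, 0.136, 0.099], 0.5, 1],
  [[0, 0.144, 0.099], 0.5, 1],
  [[-0.001, 0.15, 0.099], 0.5, 1],
  [[-0.001, 0.154, 0.099], 0.5, 1],
  [[-0.002, 0.158, 0.099], 0.5, 1],
])

```text
time: 10.25
tool_pos: [0.5347, -0.0287, 0.1124]
ee_rot: [-3.141, -0.002, 1.641]
wrist_force: [-4.5, 3.1, 4.9]
width: 0.0005
finger_force: 3.1
```

```bash
python3 - <<'E'
from h import *
from bench import robot
o=state(robot)
E
```

```text
t 10.25 box xy [-0.0515  0.0383] z 0.1124 yaw-box deg 90.06 [-3.141e+00 -2.000e-03  1.641e+00] F box [-4.2  3.4] 4.9 w 0.0005
```

Now tool y points along box +x; push on in small steps.

Call:
carry_out([
  [[0, 0.002, 0], 0, 1],
  [[0, 0.004, 0], 0, 1],
  [[0, 0.006, 0], 0, 1],
  [[0, 0.006, 0], 0, 1],
])

```text
time: 10.75
tool_pos: [0.5389, -0.0286, 0.1123]
ee_rot: [-3.136, -0.002, 1.64]
wrist_force: [-8.3, 2.1, 7.3]
width: 0.0004
finger_force: 5.4
```

```bash
python3 - <<'E'
from h import *
from bench import robot
o=state(robot)
E
```

```text
t 10.75 box xy [-0.0473  0.0382] z 0.1123 yaw-box deg 90.05 [-3.136e+00 -2.000e-03  1.640e+00] F box [-8.1  2.7] 7.3 w 0.0004
```

Call:
carry_out([
  [[0, 0.003, 0], 0, 1],
  [[0, 0.005, 0], 0, 1],
  [[0, 0.005, 0], 0, 1],
])

```text
time: 11.12
tool_pos: [0.5394, -0.0284, 0.1121]
ee_rot: [-3.126, -0.002, 1.64]
wrist_force: [-20.0, 1.0, 12.6]
width: 0.0003
finger_force: 11.3
```

```bash
python3 - <<'E'
from h import *
from bench import robot
o=state(robot)
E
```

```text
t 11.12 box xy [-0.0468  0.0383] z 0.1121 yaw-box deg 90.04 [-3.126e+00 -2.000e-03  1.640e+00] F box [-19.9   2.4] 12.6 w 0.0003
```

The lever is on its stop: 20 N with no motion. I back off and check.

Call:
carry_out([
  [[0, -0.014, 0], 0, 1],
  [[0, -0.02, 0], 0, 1],
  [[0, -0.02, -0.03], 0, 1],
  [[0, -0.06, -0.07], 0, 1],
  [[0, -0.12, -0.1], 0, 1],
  [[0, -0.17, -0.1], 0, 1],
  [[0, -0.17, -0.1], 0, 1],
])

```text
time: 12.0
tool_pos: [0.3752, -0.0411, 0.2127]
ee_rot: [3.137, 0.002, 1.639]
wrist_force: [0.5, -0.6, -0.1]
width: 0.0004
finger_force: 0.0
```

```bash
python3 - <<'E'
from h import *
from bench import robot
o=state(robot)
s=robot.snapshot("top"); np.savez("top4.npz",**s)
cv2.imwrite("pics/top4.png",cv2.resize(s["image"][180:350,185:385,::-1],None,fx=3,fy=3,interpolation=cv2.INTER_CUBIC))
for r in(0,.024,.062):print((pix(s,np.append(C+rz(YB)@[-.035,-.01+r],.118))-[185,180])*3)
E
```

```text
t 12.0 box xy [-0.2114  0.0369] z 0.2127 yaw-box deg 89.95 [3.137e+00 2.000e-03 1.639e+00] F box [ 0.4 -0.6] -0.1 w 0.0004
[[307.25108612 274.26056101]]
[[266.09865325 278.09409637]]
[[200.88371775 284.16506341]]
```

View pics/top4.png

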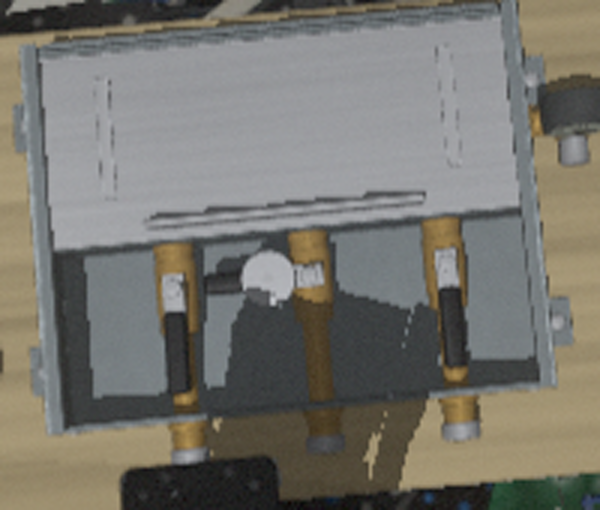

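The tagged lever lies crosswise, tip at crop (206,284), which matches the predicted (201,284) for 90°. The plain levers are still open. Next I go over the lip and come down behind it to push the cover closed.

Call:
carry_out([
  [[-0.01, 0.06, 0], 0, 1],
  [[-0.02, 0.12, 0], 0, 1],
  [[-0.037, 0.18, 0], 0, 1],
  [[-0.037, 0.235, 0], 0, 1],
  [[-0.037, 0.256, 0.03], 0, 1],
  [[-0.037, 0.256, 0.065], 0, 1],
  [[-0.037, 0.256, 0.078], 0, 1],
  [[-0.037, 0.256, 0.078], 0, 1],
])

```text
time: 13.05
tool_pos: [0.6352, -0.06, 0.1326]
ee_rot: [-3.141, -0.0, 1.64]
wrist_force: [1.0, -0.5, 0.8]
width: 0.0003
finger_force: 0.0
```

```bash
python3 - <<'E'
from h import *
from bench import robot
o=state(robot)
E
```

```text
t 13.05 box xy [0.0466 0.0003] z 0.1326 yaw-box deg 90.04 [-3.141 -0.     1.64 ] F box [ 0.9 -0.5] 0.8 w 0.0003
```

Call:
carry_out([
  [[0, -0.02, -0.002], 0, 1],
  [[0, -0.033, -0.002], 0, 1],
  [[0, -0.045, -0.002], 0, 1],
  [[0, -0.06, -0.002], 0, 1],
  [[0, -0.075, -0.002], 0, 1],
  [[0, -0.09, -0.002], 0, 1],
  [[0, -0.105, -0.002], 0, 1],
  [[0, -0.12, -0.002], 0, 1],
  [[0, -0.13, -0.002], 0, 1],
  [[0, -0.136, -0.002], 0, 1],
])

```text
time: 14.3
tool_pos: [0.5015, -0.0693, 0.1358]
ee_rot: [3.133, 0.0, 1.64]
wrist_force: [17.9, 1.4, -6.0]
width: 0.0
finger_force: 8.6
```

```bash
python3 - <<'E'
from h import *
from bench import robot
o=state(robot)
E
```

```text
t 14.3 box xy [-0.0874  0.0001] z 0.1358 yaw-box deg 90.03 [3.133 0.    1.64 ] F box [17.9  0.2] -6.0 w 0.0
```

Call:
carry_out([
  [[0, -0.003, 0], 0, 1],
  [[0, -0.005, 0], 0, 1],
  [[0, -0.005, 0], 0, 1],
])

```text
time: 14.68
tool_pos: [0.5015, -0.0693, 0.136]
ee_rot: [3.123, 0.0, 1.641]
wrist_force: [22.6, 0.5, -7.9]
width: 0.0003
finger_force: 11.1
```

```bash
python3 - <<'E'
from h import *
from bench import robot
o=state(robot)
s=robot.snapshot("top");W=world(s);Z=W[...,2]
np.savez("top5.npz",**s)
E
```

```text
t 14.68 box xy [-0.0874  0.0001] z 0.136 yaw-box deg 90.08 [3.123 0.    1.641] F box [22.6 -1.1] -7.9 w 0.0003
```

The cover does not move any further at 23 N. I back off, retreat upwards and check.

Call:
carry_out([
  [[0, 0.015, 0], 0, 1],
  [[0, 0.015, -0.02], 0, 1],
  [[0, 0.015, -0.06], 0, 1],
  [[0, -0.04, -0.1], 0, 1],
  [[0, -0.1, -0.1], 0, 1],
  [[0, -0.14, -0.1], 0, 1],
  [[0, -0.14, -0.1], 0, 1],
])

```text
time: 15.6
tool_pos: [0.3513, -0.0792, 0.2349]
ee_rot: [-3.139, -0.001, 1.638]
wrist_force: [0.5, -0.4, 0.6]
width: 0.0007
finger_force: 0.0
```

```bash
python3 - <<'E'
from h import *
from bench import robot
o=state(robot)
s=robot.snapshot("top");W=world(s);Z=W[...,2]
lip=(Z>.140)&(Z<.16);lip[:,:230]=0;lip[:,342:]=0;lip[:285]=0;lip[325:]=0
Q=W[lip];print("lip box",len(Q),box(np.median(Q,0)))
cv2.imwrite("pics/top6.png",cv2.resize(s["image"][160:370,110:460,::-1],None,fx=2,fy=2,interpolation=cv2.INTER_CUBIC))
E
```

```text
t 15.6 box xy [-0.2379  0.0005] z 0.2349 yaw-box deg 89.93 [-3.139e+00 -1.000e-03  1.638e+00] F box [ 0.4 -0.4] 0.6 w 0.0007
lip box 288 [-0.10422105 -0.0009669 ]
```

View pics/top6.png

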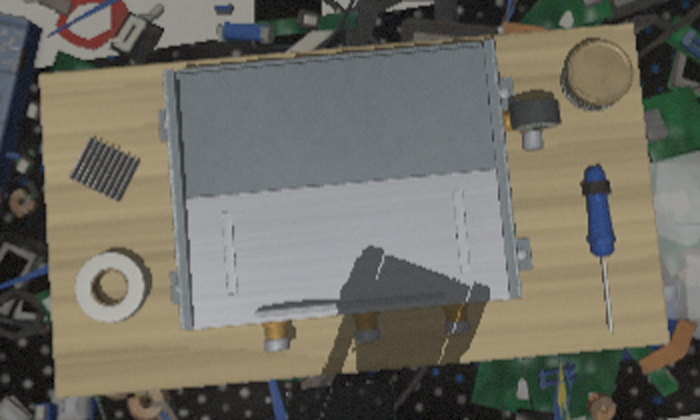

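The cover is closed: the lip (260–480, 300) is at box x = -0.104, which is 105 mm forward of its open position. The tape (112,285), heat sink (105,168), screwdriver (598,240) and tin (597,73) have not moved, and the robot is clear of everything.

```bash
python3 -c "
from bench import robot
print(robot.close_job())"
```

```text
the job is handed in; nothing more can be done
None
```

The job is handed in at about 16 s: the tagged (middle) valve is shut on its stop, the cover is fully closed again, the other two levers were still open when last seen before closing it, and the loose items look undisturbed in the last picture.

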